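Roll the tote of filled balm tins into its station bay

ROBOT

A 6-joint arm with a two-finger parallel gripper is mounted at the origin on a cart in front of the work surface, level with it; the furniture and walls round the work are solid. World frame = base frame: x ahead of the robot, y to its left, z up, the work surface at z = 0. Lengths are in mm, angles in rad, forces in N, time in s.
With the tool pointing down it reaches from about 325 to 900 mm from the base axis. Payload 6.1 kg.
Tool frame: the origin (TCP) lies between the finger pads; the fingertips stand 22 mm ahead of it and the grasp point (between the pads) lies 3 mm ahead of it; z points along the fingers, y is the line along which they close (so a half turn about z gives the same grasp; the last joint's range is limited). The gripper opens to 85 mm and grips with 20 to 120 N. Pads are 22 mm wide; open, the fingers measure 114 mm over their backs; the gripper's body (76 mm by 85 mm) begins 54 mm behind the grasp point. The pads swing forward as they close: fully open they stand 13 mm farther back than shut.
Start: joints at [1.093, 0.22, 1.526, -0, 1.395, -0.126], TCP at [215.366, 586.714, 253.3] pointing down, gripper open.
Joint ranges: [-2.98, 2.98], [-0.91, 2.08], [0.09, 2.57], [-1.24, 4.39], [0.2, 2.65], [-2.68, 2.68]. Speed limits (rad/s): [2.57, 2.57, 3.01, 3.14, 3.14, 3.14].

INTERFACE

Orientations are given as a unit quaternion [w, x, y, z].
In Python, from rig import arm, imaging, job gives the robot as it stands (arm), with the cameras (imaging) and the job (job).
- The arm moves only by the shell command python3 nudge.py 'ROWS' [OPENING]. ROWS is a JSON list of rows, 1 to 5 of them, each written [[dx, dy, dz], [rx, ry, rz]]: dx, dy, dz in a scale on which 1.0 is 30 cm, then a rotation vector rx, ry, rz in a scale on which 1.0 is 90 degrees; each row shifts and turns the commanded pose from where the row before left it, along the tool's axes as they then stand; what a row does not reach is not made up. A row lasts 1/8 s, in which the tool goes at most 62.5 mm and 0.188 rad, less where a joint would pass 70% of its speed; a pose out of reach is approached as far as the arm can. OPENING is the finger opening in mm, set as the command begins (- or left out keeps the last). The fingers move at their own pace and stop on an object; the grip force is fixed at half the most. Time passes only in rows, so rows that do not move let the fingers close. It prints the time, the measured TCP pose, the force, the opening and the grip force at its end. Input that does not fit is refused with a message, and nothing moves.
- arm.get_obs(): the state, without advancing time (a new reading comes with each control period).
- imaging.read_camera(name): name is "side" or "top"; returns (picture, depth): 400x640x3 uint8, red, green, blue; 400x640 float32, mm along the optical axis (not along the pixel's ray), 0 where there is no reading.
- imaging.camera_params(name): a dict with "camera_matrix" (3x3 intrinsics, pixels), "D" ([k1, k2, p1, p2, k3] as OpenCV has them; the pictures are not rectified), "extrinsics" (4x4, takes a point from world to camera coordinates). Camera axes: x right, y up, looking along -z (the intrinsics and any distortion apply to the point x, -y, -z); pixel columns grow to the right and rows downward; lengths in mm; the calibration is good to about 2 mm. A picture is of the moment at which its call begins. camera_params takes no time and is no camera call.
- job.close_job(): hands the job in; it is judged then, once.
The state is a dict: "clock": time; "joint_positions": joint angles; "dq": joint speeds; "joint_torque": joint torques, N m; "tcp_pos": TCP position; "tcp_rot": TCP orientation; "force": force on the tool from outside, world axes, zero at the start; "wrist_torque": the same for the moment, N m; "finger_gap": finger opening in mm; "gripper_force": force on a finger pad.
Only numpy, scipy, OpenCV 4.12 (cv2) and the standard library are available. Lean on these libraries where they do the work, as an engineer would, in place of code of your own. Each camera call takes 0.05 s, during which the arm holds its last target. There are 200 camera calls.

TASK

Two blue totes stand on the two lanes of the roller conveyor. Gently push the tote whose tins are filled with green balm along its rollers until it is fully home against the bumper in the green bay at the end of its own lane. Do not lift it off the rollers, and leave the tote of empty tins where it is.

Things in the scene. Friction and masses are not known exactly. Their poses are not given: they have to be found in the camera images.
- conveyor: bench roller conveyor 182 (x) x 520 (y) mm; origin on the worktop, midway between its two lanes; y along the lanes, z up. Lane centres at x = -44 and +44 mm; guides 77 mm apart and 57 mm high, a 12 mm spine between. Each lane has 12 level passive 24 mm rollers, 42 mm apart, tops at z = 45 mm; a tote stops soon when no longer pushed. The +y end is open (last roller y = +225 mm)
- bay_end (a point): point on the spine between the two bays at the conveyor's -y end, in line with the faces of the two black rubber bumpers, 90 mm above the worktop (x = 0, y = -255 mm in the conveyor's frame). The green bay cheeks, 90 mm high, run from y = -140 mm to the end plate. A tote that is home has its origin at y = -185 mm; its +y end then stands 25 mm outside the cheeks
- filled_tote: open blue plastic tote 68 (x) x 140 (y) x 50 mm high, 3.5 mm walls; origin at the centre of its underside, long side along its y; 0.2 to 0.4 kg. Holds two loose metal tins (55 mm across, 24 mm high), filled with green balm. Starts on either lane, origin at y = +50 to +150 mm in the conveyor's frame; push this one towards the conveyor's -y end
- empty_tote: open blue plastic tote 68 (x) x 140 (y) x 50 mm high, 3.5 mm walls; origin at the centre of its underside, long side along its y; 0.2 to 0.4 kg. Holds two loose metal tins (55 mm across, 24 mm high), empty with bare metal insides. It starts on the other lane and must stay where it is

How it is judged (in metres and radians):
At the end, for the whole second after the job is handed in: The tote of filled tins stands level on its rollers at rest in the bay of its lane, no more than 12 mm short of the bumper and straight to 10 degrees; the tote of empty tins is within 20 mm of where it stood (y of filled_tote in the frame of conveyor below -0.173 m and angle between the y axis of filled_tote and the y axis of conveyor, either way round below 0.17 rad and angle between filled_tote's own z axis and vertical below 0.1 rad and z of filled_tote in the frame of conveyor between 0.035 and 0.055 m and (x of filled_tote in the frame of conveyor between -0.0595 and -0.0295 m or x of filled_tote in the frame of conveyor between 0.0295 and 0.0595 m) and linear speed of filled_tote below 0.02 m/s and distance of empty_tote from where it was at the start of the episode below 0.02 m); the robot touches nothing.
It fails at once if the tote of filled tins is lifted off the rollers (15 mm or more) or tipped (z of filled_tote in the frame of conveyor above 0.06 m or angle between filled_tote's own z axis and vertical above 0.25 rad).
It fails at once if the tote of filled tins is shot along instead of gently pushed (faster than 0.5 m/s) (linear speed of filled_tote above 0.5 m/s).
It fails at once if the tote of empty tins is pushed more than 20 mm from where it stood (distance of empty_tote from where it was at the start of the episode above 0.02 m).
It also fails if it takes over 32 s, if anything falls off the work surface, if the arm or the gripper's body presses on something with over 40 N, if the wrist force passes 120 N, or if a joint passes its speed limit or range.

## Working session

There is one attempt and no reset: what is moved stays moved. The work goes in short steps, Python scripts to look and compute and a shell command to move; the robot and the scene stay as the last step left them, time stands still between calls to the robot, and variables do not carry over. Pictures are saved under pics/ and viewed, at most 10 in all, crops included, and the job is handed in when it is done.

```bash
ls; mkdir -p pics
python3 - <<'E'
from rig import arm, imaging, job
import cv2,numpy as np
for n in("side","top"):
    p,d=imaging.read_camera(n); np.savez(f"pics/{n}0.npz",p=p,d=d); cv2.imwrite(f"pics/{n}0.png",p[:,:,::-1])
    c=imaging.camera_params(n); print(n,c)
print(arm.get_obs())
E
```

```text
nudge.py
pics
rig.py
side {'camera_matrix': array([[381.95919949,   0.        , 320.28528753],
       [  0.        , 381.95919949, 201.25014233],
       [  0.        ,   0.        ,   1.        ]]), 'D': array([-0.08345838,  0.        ,  0.        ,  0.        ,  0.        ]), 'extrinsics': array([[ 9.43767749e-01, -3.30503968e-01,  8.34040493e-03,
        -4.43104748e+02],
       [ 1.73404353e-01,  5.16327035e-01,  8.38652087e-01,
        -1.57063862e+02],
       [-2.81484219e-01, -7.90046530e-01,  5.44603631e-01,
        -7.94188984e+02],
       [ 0.00000000e+00,  0.00000000e+00,  0.00000000e+00,
         1.00000000e+00]])}
top {'camera_matrix': array([[409.09467734,   0.        , 313.88613139],
       [  0.        , 409.09467734, 192.31521644],
       [  0.        ,   0.        ,   1.        ]]), 'D': array([-0.05283324,  0.        ,  0.        ,  0.        ,  0.        ]), 'extrinsics': array([[ 8.98259818e-03, -9.99329621e-01, -3.54911367e-02,
         2.64761861e+00],
       [ 9.85530955e-01,  2.83978733e-03,  1.69471748e-01,
        -5.04854957e+02],
       [-1.69257350e-01, -
[... 181 characters left out ...]
rray([ 1.09288240e+00,  2.21184831e-01,  1.52749575e+00,  1.04498228e-05,
        1.39469168e+00, -1.26070202e-01]), 'dq': array([ 1.46980099e-03, -7.87177015e-05, -2.37319558e-03, -1.71487072e-03,
       -2.36863366e-03, -3.44590645e-04]), 'joint_torque': array([ 5.45548610e-04, -4.98238564e+01, -3.90550125e+01, -2.17634015e-04,
        5.59254418e-03, -1.35013732e-05]), 'tcp_pos': array([215.14264745, 586.26692528, 252.28582941]), 'tcp_rot': array([-2.69558520e-04,  1.75016682e-01,  9.84565066e-01, -8.48007225e-04]), 'force': array([-0.16243324,  0.33719071, -0.31476957]), 'wrist_torque': array([-0.06061299, -0.01614872,  0.02076398]), 'gripper_force': 0.0, 'finger_gap': 85.16826935926599}
```

View pics/top0.png

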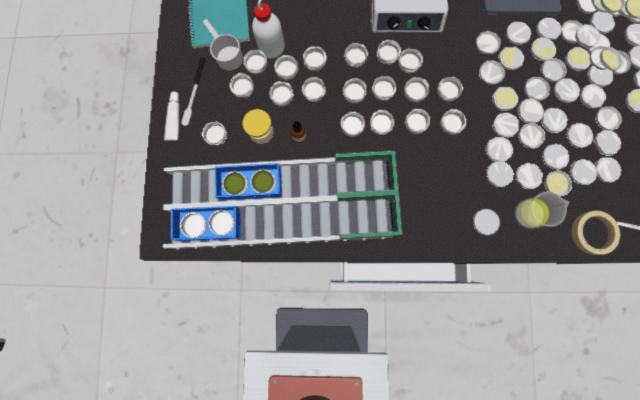

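View pics/side0.png

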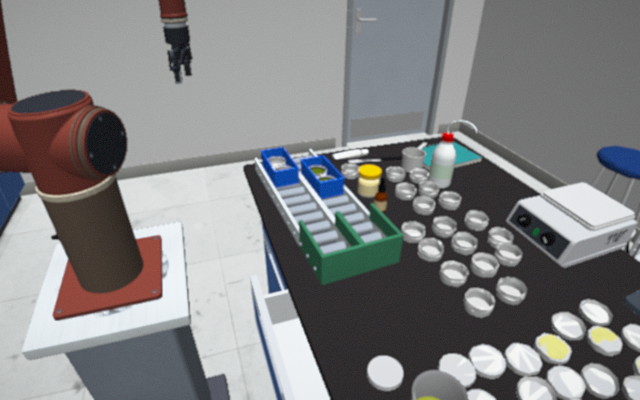

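The filled tins (green) are in the far-lane tote, at about px (248,182) in top. The empties are in the near lane at (206,223). The green bays are to the right at (335–398), so the push goes roughly along world -y.

```bash
cat > h.py <<'E'
import cv2,numpy as np
from rig import arm, imaging, job
def ray(n,px):
    c=imaging.camera_params(n);E=c["extrinsics"];R=E[:3,:3]
    u=cv2.undistortPoints(np.float64(px).reshape(-1,1,2),c["camera_matrix"],c["D"]).reshape(-1,2)
    return -R.T@E[:3,3], np.c_[u[:,0],-u[:,1],-np.ones(len(u))]@R
def plane(n,px,z):
    o,d=ray(n,px); return o+d*((z-o[2])/d[:,2])[:,None]
def depthpts(n,px,dep):
    o,d=ray(n,px); return o+d*np.asarray(dep)[:,None]
def blobs(p,lo,hi,amin):
    m=cv2.inRange(cv2.cvtColor(p,cv2.COLOR_RGB2HSV),lo,hi)
    cs=cv2.findContours(m,cv2.RETR_EXTERNAL,cv2.CHAIN_APPROX_NONE)[0]
    return [c for c in cs if cv2.contourArea(c)>amin]
BLUE=((100,150,60),(125,255,255)); GREEN=((65,90,30),(90,255,255))
def two(a,b):
    (o1,d1),(o2,d2)=a,b; t=np.linalg.lstsq(np.c_[d1,-d2],o2-o1,rcond=None)[0]
    return (o1+t[0]*d1+o2+t[1]*d2)/2,np.linalg.norm(o1+t[0]*d1-o2-t[1]*d2)
E
python3 - <<'E'
from h import *
np.set_printoptions(precision=1,suppress=True)
for n in("top","side"):
    f=np.load(f"pics/{n}0.npz");p,d=f["p"],f["d"]
    for nm,cl,a in(("blue",BLUE,80),("green",GREEN,300)):
        for c in blobs(p,*cl,a):
            x,y,w,h=cv2.boundingRect(c)
            m=np.zeros(d.shape,np.uint8);cv2.drawContours(m,[c],-1,1,-1)
            v,u=np.nonzero(m*(d>0)); P=depthpts(n,np.c_[u,v],d[v,u])
            print(n,nm,(x,y,w,h),"z pct",np.percentile(P[:,2],[5,50,90,95,99]))
            if n=="top":
                T=plane(n,c.reshape(-1,2),95 if nm=="blue" else 90)
                r=cv2.minAreaRect(np.float32(T[:,:2])); print("  rect@z",r)
            else:
                q=P[P[:,2]>np.percentile(P[:,2],97)-8]; print("  rim pts rect",cv2.minAreaRect(np.float32(q[:,:2])))
                print("  corners px",cv2.approxPolyDP(cv2.convexHull(c),2,True).reshape(-1,2).tolist())
            if n=="top":
                print("  corners px",cv2.boxPoints(cv2.minAreaRect(c)).tolist())
E
python3 -c "
import cv2
t=cv2.imread('pics/top0.png')[140:260,150:410];s=cv2.imread('pics/side0.png')[140:290,240:420]
cv2.imwrite('pics/c1.png',cv2.resize(t,None,fx=3,fy=3));cv2.imwrite('pics/c2.png',cv2.resize(s,None,fx=4,fy=4))"
```

```text
top blue (170, 207, 70, 34) z pct [46.4 52.  91.9 93.8 95.5]
  rect@z ((428.7574768066406, 234.98049926757812), (67.81944274902344, 148.69656372070312), 3.0099599361419678)
  corners px [[168.67193603515625, 209.1108856201172], [238.84616088867188, 205.7692413330078], [240.3597412109375, 237.55430603027344], [170.18551635742188, 240.8959503173828]]
top blue (215, 164, 66, 36) z pct [46.8 66.8 92.3 93.9 95.8]
  rect@z ((519.408447265625, 146.25601196289062), (71.87095642089844, 141.11024475097656), 3.186540126800537)
  corners px [[213.4369659423828, 166.8646240234375], [279.51080322265625, 163.19384765625], [281.32928466796875, 195.9261474609375], [215.25543212890625, 199.596923828125]]
top green (335, 151, 67, 87) z pct [60.6 88.3 90.6 91.3 92.2]
  rect@z ((494.11773681640625, -110.43675231933594), (184.15261840820312, 129.3202667236328), 3.277233839035034)
  corners px [[334.7351989746094, 153.4698486328125], [395.1454162597656, 148.9390869140625], [401.6376647949219, 235.502197265625], [341.2274475097656, 240.032958984375]]
side blue (0, 173, 23, 32) z pct [-667.2 -595.8 -522.  -5
[... 581 characters left out ...]
58.6811828613281), (280.9268493652344, 178.58135986328125), 33.66617202758789)
  corners px [[599, 151], [608, 147], [638, 151], [639, 178], [607, 166], [600, 158]]
side blue (261, 147, 38, 40) z pct [51.7 71.8 91.2 93.  94.6]
  rim pts rect ((428.95477294921875, 236.76821899414062), (67.99951934814453, 143.26907348632812), 2.8837459087371826)
  corners px [[281, 147], [297, 166], [298, 182], [276, 186], [262, 163], [261, 151]]
side green (300, 203, 103, 82) z pct [20.1 65.3 88.1 88.8 89.7]
  rim pts rect ((493.9625244140625, -113.74322509765625), (183.54872131347656, 131.53672790527344), 5.063746452331543)
  corners px [[372, 203], [402, 235], [398, 261], [322, 284], [301, 249], [300, 221]]
```

View pics/c1.png

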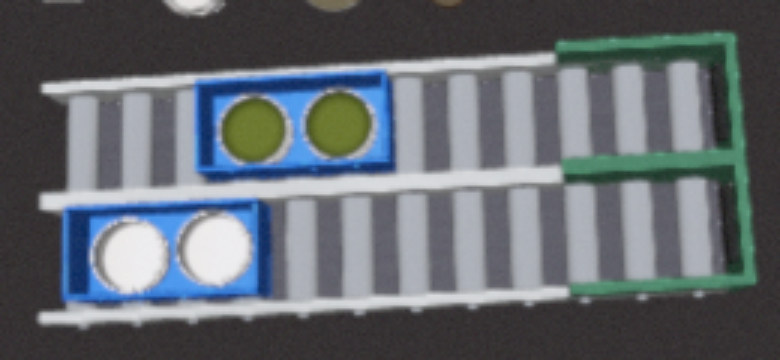

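View pics/c2.png

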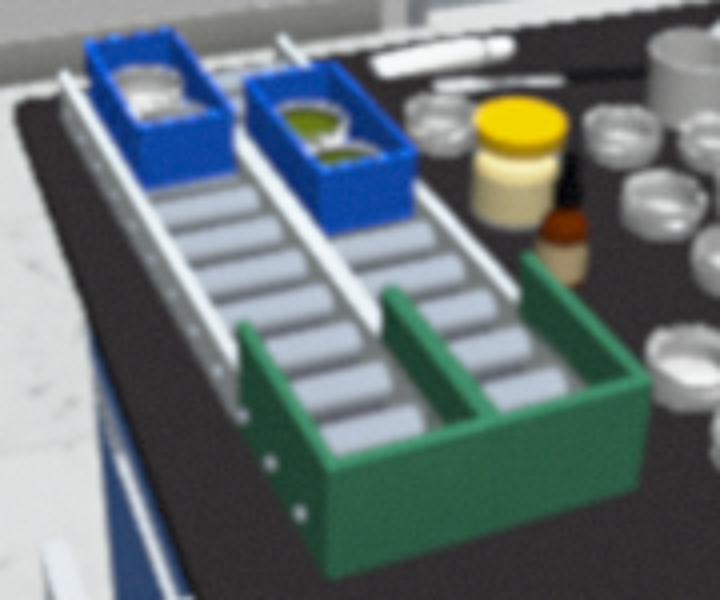

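The crops show the filled tote's rim corners. In top they are at about (279,164), (281,197), (216,168) and (217,198); in side at (343,178), (320,182), (322,156) and (302,160). Next I triangulate them and compute the approach.

```bash
cat >> h.py <<'E'
from scipy.spatial.transform import Rotation as Ro
YAW=0.056; XC=np.array([np.cos(YAW),np.sin(YAW),0]); YC=np.array([-np.sin(YAW),np.cos(YAW),0])
O=np.array([494.1,-110.4,0])+204.5*YC
def conv(P): return np.array([(P-O)@XC,(P-O)@YC,P[2]])
def togo(x,y,z):
    o=arm.get_obs();q=o["tcp_rot"];R=Ro.from_quat(q[[1,2,3,0]])
    T=Ro.from_matrix(np.c_[YC,XC,[0,0,-1]])
    t=O+x*XC+y*YC+[0,0,z]
    print("conv now",conv(o["tcp_pos"]),"togo in TARGET axes (tx=+yc,ty=+xc,tz=down)",T.inv().apply(t-o["tcp_pos"]),"now axes",R.inv().apply(t-o["tcp_pos"]),"rot",(R.inv()*T).as_rotvec(),"F",o["force"],o["clock"])
np.set_printoptions(precision=3,suppress=True)
E
python3 - <<'E'
from h import *
t=[(279.3,164),(281.3,196.7),(216,167.7),(217.3,198.3)];s=[(343,178),(319.5,182),(322,155.7),(302,160)]
for a,b in zip(t,s):
    A=ray("top",[a]);B=ray("side",[b]);P,e=two((A[0],A[1][0]),(B[0],B[1][0]));print(P,e,conv(P))
print(O); togo(42,155,150)
E
```

```text
[557.44   78.96   93.404] 0.7941292622954184 [ 73.84  -18.982  93.404]
[488.662  71.663  97.866] 5.78518005192362 [  4.761 -22.418  97.866]
[549.846 216.885  92.413] 0.20784412384809525 [ 73.977 119.152  92.413]
[485.844 210.055  92.056] 6.167466975106598 [  9.693 115.915  92.056]
[482.654  93.779   0.   ]
conv now [-239.527  506.688  252.286] togo in TARGET axes (tx=+yc,ty=+xc,tz=down) [-351.688  281.527  102.286] now axes [-397.951 -210.998  102.565] rot [-0.002  0.001  1.163] F [-0.162  0.337 -0.315] 0.1
```

Rim height triangulates to 92–98 mm (95 expected) and the tote's +y end is at conveyor y ≈ 119, so the geometry agrees. Closing the fingers, turning, then approaching.

Careful with the scale: shifts go in shares of 30 cm and turns go in shares of 90 degrees. That gives: 0.185 rad / 1.5708 = 0.1178.

```bash
python3 nudge.py '[[[0,0,0],[0,0,0.1178]],[[0,0,0],[0,0,0.1178]],[[0,0,0],[0,0,0.1178]],[[0,0,0],[0,0,0.1178]],[[0,0,0],[0,0,0.1178]]]' 0; python3 nudge.py '[[[0,0,0],[0,0,0.1178]],[[0,0,0],[0,0,0.0337]],[[0,0,0],[0,0,0]]]'; python3 nudge.py '[[[-0.1333,0.1167,0],[0,0,0]],[[-0.1333,0.1167,0],[0,0,0]],[[-0.1333,0.1167,0],[0,0,0]],[[-0.1333,0.1167,0],[0,0,0]],[[-0.1333,0.1167,0],[0,0,0]]]'; python3 -c "
from h import *
togo(42,155,150)"
```

```text
clock: 0.72
tcp_pos: [215.2, 586.4, 252.6]
tcp_rot: [0.0, 0.598, 0.801, -0.001]
force: [0.7, 0.1, -0.4]
finger_gap: -0.1
gripper_force: 0.0
clock: 1.1
tcp_pos: [215.2, 586.5, 252.7]
tcp_rot: [0.0, 0.687, 0.727, -0.0]
force: [-0.3, 0.2, 0.3]
finger_gap: -0.1
gripper_force: 0.0
clock: 1.72
tcp_pos: [402.2, 395.4, 253.2]
tcp_rot: [-0.0, 0.686, 0.727, 0.0]
force: [0.9, 1.1, -0.2]
finger_gap: 0.1
gripper_force: 0.0
conv now [-63.456 305.681 253.203] togo in TARGET axes (tx=+yc,ty=+xc,tz=down) [-150.681  105.456  103.203] now axes [-150.852  105.212  103.202] rot [-0.    -0.     0.002] F [ 0.889  1.077 -0.204] 1.725
```

```bash
python3 nudge.py '[[[-0.1167,0.0833,0.0333],[0,0,0]],[[-0.1167,0.0833,0.0667],[0,0,0]],[[-0.1167,0.0833,0.1],[0,0,0]],[[-0.1167,0.0733,0.1],[0,0,0]],[[0,0,0],[0,0,0]]]'; python3 -c "
from h import *
togo(42,155,87)
p,d=imaging.read_camera('side');cv2.imwrite('pics/c3.png',cv2.resize(p[80:280,220:430,::-1],None,fx=3.8,fy=3))"
```

```text
clock: 2.35
tcp_pos: [505.3, 259.5, 160.0]
tcp_rot: [-0.001, 0.688, 0.726, -0.003]
force: [0.3, -0.3, 0.3]
finger_gap: -0.1
gripper_force: 0.0
conv now [ 31.924 164.154 159.997] togo in TARGET axes (tx=+yc,ty=+xc,tz=down) [-9.154 10.076 72.997] now axes [-8.969 10.5   72.96 ] rot [-0.005  0.002 -0.003] F [ 0.31  -0.336  0.321] 2.35
```

View pics/c3.png

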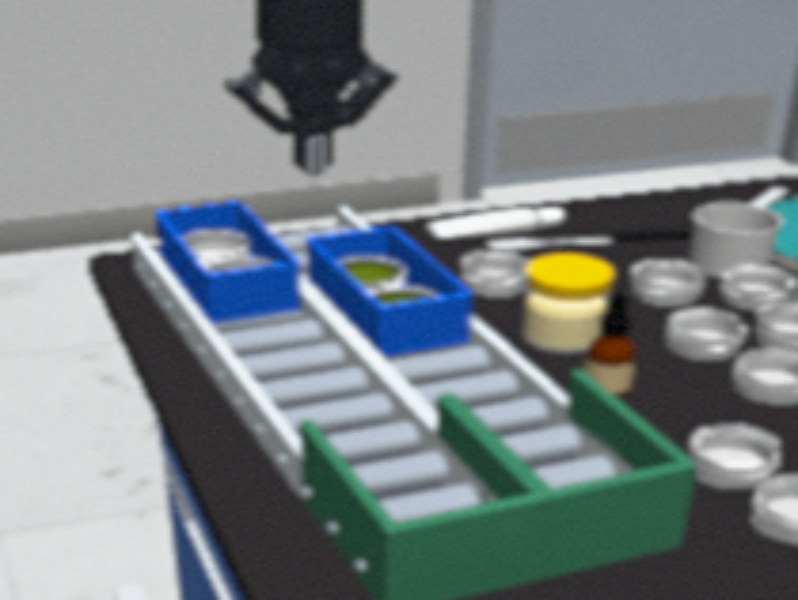

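Side view: the closed fingers, tip at crop (315,170), hang behind the filled tote, and the linkage is well above the rims. Lowering behind its end wall.

Converted, 20 mm / 300 = 0.0667, 13 mm / 300 = 0.0433.

```bash
python3 nudge.py '[[[0,0.0333,0],[0,0,0]],[[0,0,0.0667],[0,0,0]],[[0,0,0.0667],[0,0,0]],[[0,0,0.0667],[0,0,0]],[[0,0,0.0433],[0,0,0]]]';python3 nudge.py '[[[-0.0133,0,0],[0,0,0]],[[0,0,0],[0,0,0]]]'; python3 -c "
from h import *
togo(42,-104,87)"
```

```text
clock: 3.02
tcp_pos: [514.6, 262.8, 87.8]
tcp_rot: [-0.001, 0.687, 0.727, -0.001]
force: [-0.1, -1.1, 0.6]
finger_gap: 0.1
gripper_force: 0.0
clock: 3.28
tcp_pos: [516.6, 258.8, 90.7]
tcp_rot: [0.0, 0.687, 0.727, 0.0]
force: [0.7, 0.1, 0.5]
finger_gap: -0.2
gripper_force: 0.0
conv now [ 43.157 162.91   90.732] togo in TARGET axes (tx=+yc,ty=+xc,tz=down) [-266.91    -1.157    3.732] now axes [-266.911   -1.063    3.703] rot [ 0.001 -0.    -0.   ] F [0.683 0.139 0.532] 3.275
```

Converted, -7 mm / 300 = -0.0233, -6 mm / 300 = -0.02.

```bash
python3 nudge.py '[[[-0.0167,0,0.01],[0,0,0]],[[-0.0233,0,0],[0,0,0]],[[-0.0233,0,0],[0,0,0]],[[-0.02,0,0],[0,0,0]],[[-0.02,0,0],[0,0,0]]]';python3 nudge.py '[[[-0.0233,0,0],[0,0,0]],[[-0.03,0,0],[0,0,0]],[[-0.0367,0,0],[0,0,0]],[[-0.04,0,0],[0,0,0]],[[-0.04,0,0],[0,0,0]]]'; python3 -c "
from h import *
togo(42,-104,87)
p,d=imaging.read_camera('side');cv2.imwrite('pics/c4.png',cv2.resize(p[80:280,220:430,::-1],None,fx=3.8,fy=3))"
```

```text
clock: 3.9
tcp_pos: [518.0, 227.6, 87.4]
tcp_rot: [0.0, 0.687, 0.727, 0.0]
force: [0.2, 0.7, 0.5]
finger_gap: 0.2
gripper_force: 0.2
clock: 4.53
tcp_pos: [520.8, 176.2, 87.3]
tcp_rot: [0.0, 0.687, 0.727, -0.0]
force: [0.1, 0.2, -0.3]
finger_gap: -0.1
gripper_force: 0.2
conv now [42.72  80.189 87.301] togo in TARGET axes (tx=+yc,ty=+xc,tz=down) [-184.189   -0.72     0.301] now axes [-184.189   -0.691    0.311] rot [ 0.  0. -0.] F [ 0.12   0.225 -0.257] 4.525
```

View pics/c4.png

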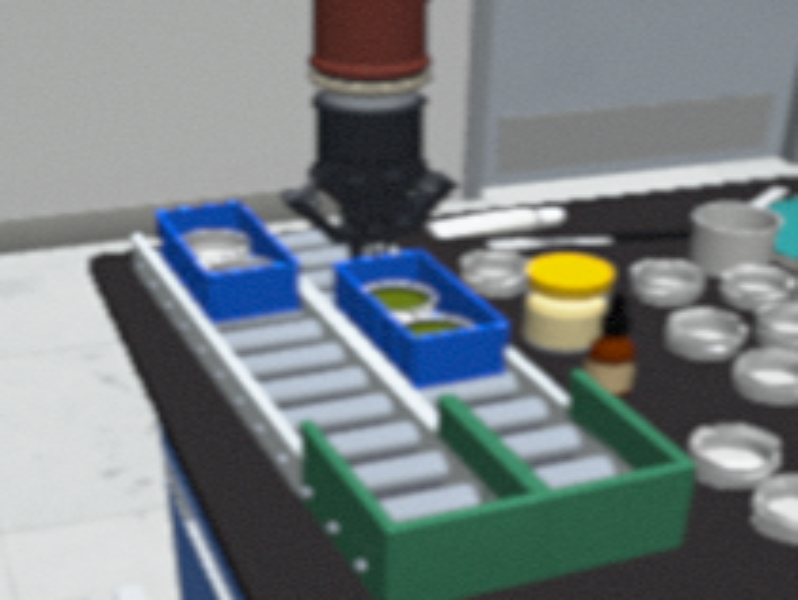

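The filled tote has rolled forward straight, front rim at crop (455,345), and the empty tote has not moved. Continuing, about 184 mm to go.

Converted, -12 mm / 300 = -0.04.

```bash
python3 nudge.py '[[[-0.04,0,0],[0,0,0]],[[-0.04,0,0],[0,0,0]],[[-0.04,0,0],[0,0,0]],[[-0.04,0,0],[0,0,0]],[[-0.04,0,0],[0,0,0]]]';python3 nudge.py '[[[-0.04,0,0],[0,0,0]],[[-0.04,0,0],[0,0,0]],[[-0.04,0,0],[0,0,0]],[[-0.04,0,0],[0,0,0]],[[-0.04,0,0],[0,0,0]]]'; python3 nudge.py '[[[-0.0333,0,0],[0,0,0]],[[-0.0267,0,0],[0,0,0]],[[-0.0267,0,0],[0,0,0]],[[-0.0233,0,0],[0,0,0]],[[-0.02,0,0],[0,0,0]]]'; python3 -c "
from h import *
togo(42,-104,87)"
```

```text
clock: 5.2
tcp_pos: [524.2, 116.4, 87.3]
tcp_rot: [0.0, 0.687, 0.727, -0.0]
force: [0.3, -0.0, -0.3]
finger_gap: -0.0
gripper_force: 0.2
clock: 5.82
tcp_pos: [527.5, 56.5, 87.3]
tcp_rot: [0.0, 0.687, 0.727, -0.0]
force: [0.1, 1.5, 0.8]
finger_gap: 0.1
gripper_force: 0.2
clock: 6.45
tcp_pos: [529.7, 18.1, 87.3]
tcp_rot: [-0.0, 0.687, 0.727, 0.0]
force: [-0.9, 1.6, -0.2]
finger_gap: 0.2
gripper_force: 0.2
conv now [ 42.73  -78.241  87.304] togo in TARGET axes (tx=+yc,ty=+xc,tz=down) [-25.759  -0.73    0.304] now axes [-25.759  -0.731   0.303] rot [ 0. -0.  0.] F [-0.903  1.574 -0.19 ] 6.45
```

Slow final approach until the force rises at the bumper.

Converted, -5 mm / 300 = -0.0167, -4 mm / 300 = -0.0133.

```bash
python3 nudge.py '[[[-0.0167,0,0],[0,0,0]],[[-0.0167,0,0],[0,0,0]],[[-0.0133,0,0],[0,0,0]],[[-0.0133,0,0],[0,0,0]],[[-0.0067,0,0],[0,0,0]]]'|egrep 'pos|force';for i in 1; do python3 nudge.py '[[[-0.005,0,0],[0,0,0]],[[-0.005,0,0],[0,0,0]],[[-0.0033,0,0],[0,0,0]],[[0,0,0],[0,0,0]]]'|egrep 'pos|force'; done; python3 -c "
from h import *
togo(42,-104,87)
p,d=imaging.read_camera('side');cv2.imwrite('pics/c5.png',cv2.resize(p[80:290,220:430,::-1],None,fx=3.5,fy=2.8))"
```

```text
tcp_pos: [530.8, -1.8, 87.3]
force: [-0.4, 0.7, 0.3]
gripper_force: 0.2
tcp_pos: [531.0, -5.6, 87.3]
force: [-0.3, 0.1, 0.1]
gripper_force: 0.0
conv now [  42.683 -101.946   87.283] togo in TARGET axes (tx=+yc,ty=+xc,tz=down) [-2.054 -0.683  0.283] now axes [-2.054 -0.683  0.283] rot [-0.  0. -0.] F [-0.296  0.06   0.071] 7.575
```

View pics/c5.png

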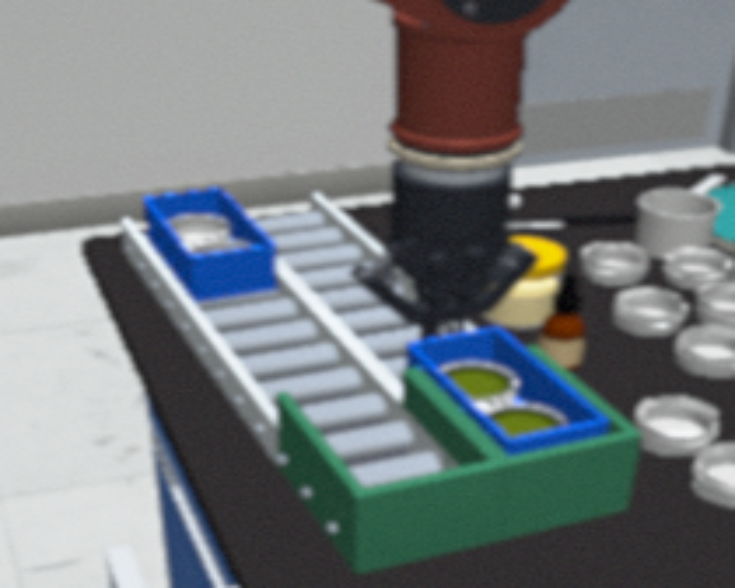

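The filled tote is in the green bay, with its front rim at crop (550,435) near the end plate. There is no bumper force yet, so I'll push on gently.

Converted, -1.5 mm / 300 = -0.005.

```bash
for i in 1; do python3 nudge.py '[[[-0.005,0,0],[0,0,0]],[[-0.005,0,0],[0,0,0]],[[0,0,0],[0,0,0]]]'|egrep 'pos|force:'; python3 nudge.py '[[[-0.005,0,0],[0,0,0]],[[-0.0033,0,0],[0,0,0]],[[0,0,0],[0,0,0]]]'|egrep 'pos|force:';done
```

```text
tcp_pos: [531.0, -7.4, 87.3]
force: [-0.4, 4.9, 1.4]
gripper_force: 2.9
tcp_pos: [531.0, -7.5, 87.3]
force: [-0.4, 16.4, 2.4]
gripper_force: 7.9
```

The force rose to 16 N with the finger at conveyor y ≈ -104, which is the predicted home position. Backing off, lifting and checking.

Converted, 15 mm / 300 = 0.05, 10 mm / 300 = 0.0333.

```bash
python3 nudge.py '[[[0.0067,0,0],[0,0,0]],[[0.0133,0,0],[0,0,0]],[[0.0333,0,0],[0,0,0]],[[0.05,0,0],[0,0,0]],[[0.05,0,0],[0,0,0]]]'|egrep 'pos|force:'; python3 nudge.py '[[[0,0,-0.1],[0,0,0]],[[0,0,-0.1333],[0,0,0]],[[0.1,0,-0.1333],[0,0,0]],[[0.1333,0,-0.1333],[0,0,0]],[[0.1333,0,-0.0667],[0,0,0]]]'|egrep 'pos|force:'; python3 nudge.py '[[[0.1667,0,0],[0,0,0]],[[0.1667,0,0],[0,0,0]],[[0.1667,0,0],[0,0,0]],[[0,0,0],[0,0,0]],[[0,0,0],[0,0,0]]]'|egrep 'clock|pos|force:'
python3 - <<'E'
from h import *
for n in("top","side"):
    p,d=imaging.read_camera(n)
    if n=="top": cv2.imwrite('pics/c6.png',cv2.resize(p[130:260,150:410,::-1],None,fx=3,fy=3))
    for c in blobs(p,*BLUE,300):
        m=np.zeros(d.shape,np.uint8);cv2.drawContours(m,[c],-1,1,-1)
        v,u=np.nonzero(m*(d>0)); P=depthpts(n,np.c_[u,v],d[v,u]);q=P[(P[:,2]>85)&(P[:,2]<105)]
        if len(q)>20:
            (a,s,g)=cv2.minAreaRect(np.float32(q[:,:2]));print(n,conv(np.array([*a,np.median(q[:,2])])),s,g)
E
```

```text
tcp_pos: [528.6, 35.9, 87.3]
force: [0.2, 0.1, 0.5]
gripper_force: 0.0
tcp_pos: [523.3, 146.7, 260.4]
force: [0.4, 0.7, -0.0]
gripper_force: 0.0
clock: 10.25
tcp_pos: [513.6, 294.8, 257.0]
force: [0.6, -0.4, 0.1]
gripper_force: 0.0
top [-45.15  147.979  92.791] (67.1983413696289, 142.704833984375) 3.0576086044311523
top [  43.733 -184.332   93.118] (69.7168960571289, 137.70892333984375) 3.648167133331299
side [  47.185 -185.352   90.755] (76.090576171875, 142.66920471191406) 3.6548991203308105
side [-45.11  145.702  90.61 ] (67.6713638305664, 144.10031127929688) 2.542165517807007
```

View pics/c6.png

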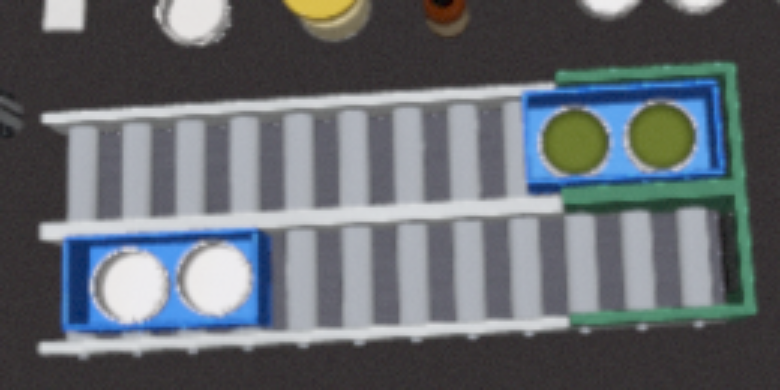

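The top view shows the filled tote home in its bay (conveyor y ≈ -185, straight and level). The empty tote is unmoved and the arm is clear, so I'm handing in.

```bash
python3 -c "
from rig import arm, imaging, job
print(job.close_job())"
```

```text
the job is handed in; nothing more can be done
None
```

The job is handed in: the tote of green-balm tins is home against its bumper (measured at conveyor y ≈ -185 mm, straight and level), the tote of empty tins is where it started, and the arm is clear; no verdict was returned.

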